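# Fit the vented lid to the ball tin and take off its dust cover

### The job

The washed pinballs in the wide tin have to dry under their vented lid, without the dust cover. Pick up the two nested lids together by the thin centre post, lower them (do not drop them) onto the wide tin with the balls until the inner lid is fully home, and let go; then take the outer cover by its collar and lift it alone, straight up, about 10 cm clear, leaving the inner lid seated. Finish still holding the cover level and still above the tin, and do not disturb the tin or the other things on the bench.

Things in the scene. Friction and masses are not known exactly. Their poses are not given: they have to be found in the camera images.
- tin: The wide open round tin, bare metal, standing loose and upright on the bench: outside diameter 100 mm, inside diameter 92 mm, 70 mm high, about 0.85 kg, seven 27 mm steel balls fixed on its floor (their tops 32 mm above the bench). Told from the small tin by its width. Origin: centre of the underside, z up; the rim is at z = 70 mm.
- inner_lid: Inner vented lid, bare metal, loose, 0.18 kg, standing on the bench under the cover. Origin: centre of its underside, z up. Plug 78 mm across at z = 0, 87 mm from z = 8 to 12 mm, enters the tin; flange 100 mm across, z = 12 to 16 mm, rests on the tin's rim; centre post to z = 78 mm. Home, its origin is 58 mm above the tin's, on its axis (2.5 mm play).
- post_top (a point): Centre of the top of the inner lid's upright post, 12 mm in diameter. It passes through the cover's collar and stands 32 mm out of it; lifting by the post carries both lids.
- outer_lid: Outer dust cover, bare metal, loose, 0.16 kg, lying on the inner lid's flange (nested, its origin is 4 mm above the inner lid's). Origin: centre of the skirt's lower edge, z up. Skirt 122 mm outside, 116 mm inside diameter, z = 0 to 12 mm; flat top plate z = 12 to 16 mm; round collar in the middle, z = 16 to 42 mm. It lifts off freely.
- collar_top (a point): Centre of the top of the cover's upright collar: 40 mm outside diameter, 22 mm bore (5 mm play about the post), 26 mm high above the plate. When the cover is taken by the collar the post stands up between the fingers, 32 mm above this point.
- small_tin: Bystander: a narrower, taller open tin of bare metal with three white nylon stops inside, 72 mm in diameter, 85 mm high; the lids do not fit it. Origin: centre of the underside.
- coil_stop: Bystander: white nylon coil stop, 25 mm in diameter, 22 mm high. Origin: centre of the underside.
- drop_target_a: Bystander: red plastic drop target lying flat, 62 x 22 x 12 mm. Origin: centre of the underside.
- drop_target_b: Bystander: a second red drop target, the same.
- leg_leveller: Bystander: cast iron leg leveller standing on its foot, 42 mm in diameter, 82 mm high. Origin: centre of the underside.
- screwdriver: Bystander: screwdriver lying on the bench.

How it is judged:
By the outcome, as a careful person would: the job done as asked, in the order asked, and still so for the second after the job is handed in, while the arm keeps its last pose, push and grip.
It also fails if it takes over 48 s, if anything falls off the work surface, if the arm or the gripper's body presses on something with over 40 N, if the wrist force passes 120 N, or if a joint passes its speed limit or range.

### The arm

A 7-joint arm with a two-finger parallel gripper is mounted at the origin on the work surface. World frame = base frame: x ahead of the robot, y to its left, z up, the work surface at z = 0. Lengths are in m, angles in rad, forces in N, time in s.
With the tool pointing down it reaches from about 0.4 to 0.85 m from the base axis. Payload 6.9 kg.
Tool frame: the origin (TCP) lies at the very end of the fingers, on their centre line; the grasp point (between the pads) lies 19 mm behind it; x points along the fingers, y is the direction in which the jaws open and shut, and the axes are right-handed (so a half turn about x gives the same grasp; the last joint's range is limited). The gripper opens to 85 mm and grips with 20 to 120 N. Pads are 22 mm wide; open, the fingers measure 114 mm over their backs; the gripper's body (76 mm by 85 mm) begins 54 mm behind the grasp point. The pads swing forward as they close: fully open they stand 13 mm farther back than shut.
Start: joints at [-1.188, 0.507, -0.238, 1.5, 0.126, 1.149, -0.155], TCP at [0.171, 0.601, 0.231] pointing down, gripper open.
Joint ranges: [-3.08, 3.08], [-0.24, 2.05], [-1.43, 1.35], [0, 2.5], [-1.52, 4.66], [0.17, 1.96], [-2.89, 2.89]. Speed limits (rad/s): [2.39, 2.39, 3.14, 3.14, 3.14, 3.14, 3.14].

### API

Orientations are given as [roll, pitch, yaw] about the fixed x, y, z axes, in that order (R = Rz(yaw) Ry(pitch) Rx(roll)).
In Python, from bench import manip, capture gives the robot as it stands. The module is installed in compiled form; this text tells all that it offers.
- The arm moves only by the shell command python3 -m pendant 'ROWS' [FORCE]. ROWS is JSON, a list of rows, each a list of 3 entries, a list of its own where there are three numbers: the shift along the tool's x, y, z in m, then the turn, a rotation vector about the tool's x, y, z in degrees, then the finger opening in m, from 0 to 0.0854. In form: [[[x, y, z], [wx, wy, wz], gripper], ...]. A call has 1 to 10 rows; each row is the pose to reach, as a shift and turn from the pose measured when the call began, along the tool's axes at that moment; what a row does not reach only later rows make up. A row lasts 1/8 s, in which the tool goes at most 62.5 mm and 10.7 degrees, less where a joint would pass 70% of its speed; a pose out of reach is approached as far as the arm can. A call with a gripper value outside its range is refused whole. The fingers move at their own pace and stop on an object; FORCE is the grip in N (left out, the last holds). Time passes only in rows, so rows that repeat a pose let the fingers close. It gives the time, the measured TCP pose, the force and the opening at its end, in the units of the state.
- manip.read_state(): the state, without advancing time (a new reading comes with each control period).
- capture(name): name is "scene" or "side" or "wrist"; returns a dict with "color" (420x560x3 uint8, blue, green, red), "z_map" (420x560 float32, m along the optical axis (not along the pixel's ray), 0 where there is no reading), "fx", "fy", "cx", "cy" (pixels), "distortion" ([k1, k2, p1, p2, k3] as OpenCV has them; the pictures are not rectified), "R" (3x3) and "t" (3): a world point X has camera coordinates R X + t. Camera axes: x right, y down, z forward; pixel columns grow to the right and rows downward; lengths in m; the calibration is good to about 2 mm. A picture is of the moment at which its call begins.
- manip.hand_in(): hands the job in, once; it reports no verdict.
The state is a dict: "time_s": time; "joint_positions": joint angles; "qvel": joint speeds; "tau": joint torques, N m; "eef_pos": TCP position; "tool_rot": TCP orientation; "force": force on the tool from outside, world axes, zero at the start; "torque": the same for the moment, N m; "grip_width": finger opening in m.
Only numpy, scipy, OpenCV 4.12 (cv2) and the standard library are available. Lean on these libraries where they do the work, as an engineer would, in place of code of your own. Each camera call takes 0.05 s, during which the arm holds its last target.

## Working session

There is one attempt and no reset: what is moved stays moved. The work goes in short steps, Python scripts to look and compute and a shell command to move; the robot and the scene stay as the last step left them, time stands still between calls to the robot, and variables do not carry over. Pictures are saved under pics/ and viewed, and the job is handed in when it is done.

```bash
mkdir -p pics; ls
cat > h.py <<'E'
import numpy as np, cv2
from bench import manip, capture
from scipy.spatial.transform import Rotation as Ro
def K(c): return np.array([[c['fx'],0,c['cx']],[0,c['fy'],c['cy']],[0,0,1.]])
def ray(c,uv):
    p=cv2.undistortPoints(np.array(uv,float).reshape(-1,1,2),K(c),np.array(c['distortion'],float)).reshape(-1,2)
    d=np.c_[p,np.ones(len(p))]@np.array(c['R']); o=-np.array(c['R']).T@np.array(c['t']); return o,d
def onz(c,uv,z):
    o,d=ray(c,uv); return o+d*((z-o[2])/d[:,2])[:,None]
def cloud(c):
    v,u=np.mgrid[0:420,0:560]; z=c['z_map'].ravel()
    p=cv2.undistortPoints(np.c_[u.ravel(),v.ravel()].astype(float).reshape(-1,1,2),K(c),np.array(c['distortion'],float)).reshape(-1,2)
    X=(np.c_[p,np.ones(len(p))]*z[:,None]-np.array(c['t']))@np.array(c['R']); X[z==0]=np.nan
    return X.reshape(420,560,3)
E
python3 - <<'E'
from h import *
for n in ['scene','side','wrist']:
    c=capture(n); cv2.imwrite(f'pics/{n}0.png',c['color']); print(n,-np.array(c['R']).T@c['t'],c['R'][2], (c['z_map']>0).mean())
print(manip.read_state())
E
```

```text
pics
scene [ 1.28262861 -0.03390475  1.10141715] [-0.55446187  0.07573256 -0.82875607] 0.9960671768707483
side [ 0.0416573  -0.53260768  0.99872081] [ 0.43415031  0.48681294 -0.75797538] 0.9960034013605442
wrist [0.09283951 0.62323745 0.37243017] [ 0.30038945 -0.08801056 -0.9497475 ] 0.9962712585034014
{'time_s': 0.15, 'joint_positions': array([-1.18749062,  0.50813126, -0.23751788,  1.50089153,  0.12567979,
        1.14888366, -0.15479623]), 'qvel': array([ 2.86576006e-05, -2.91610530e-03, -1.16703021e-03, -2.91914261e-03,
        1.09388617e-03, -9.23294425e-04,  4.82175778e-04]), 'tau': array([-2.50127930e-03, -6.21012926e+01, -2.18929231e+00, -2.49838436e+01,
        1.27086669e-02,  9.12754156e-03, -1.61307264e-05]), 'eef_pos': array([0.17137095, 0.60066076, 0.23064098]), 'tool_rot': array([-1.5606999 ,  1.56946487, -1.83852649]), 'force': array([0.13957285, 0.46214435, 1.45777693]), 'torque': array([-0.00994078, -0.01312527, -0.02009906]), 'grip_width': 0.08546150682659209}
```

View pics/scene0.png

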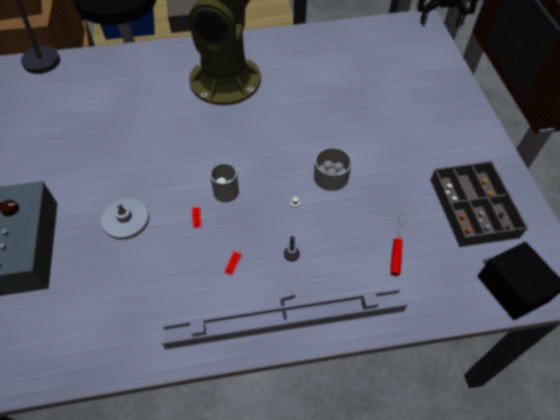

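View pics/side0.png

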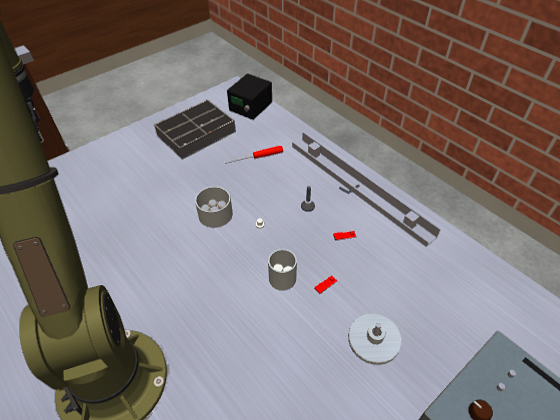

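View pics/wrist0.png

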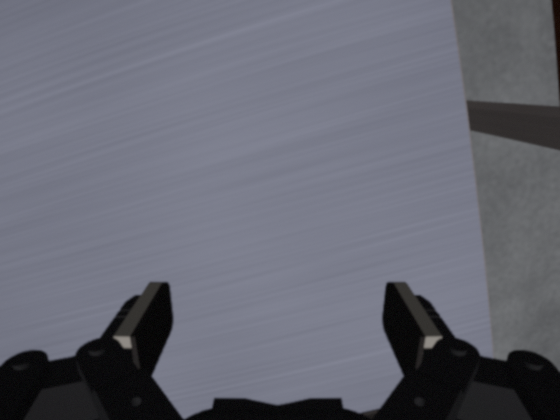

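The scene view shows the wide tin with balls at about (332,168), the small tin at (225,182) and the nested lids at (125,217). The leveller is at (291,250), the nylon stop at (295,202), the red targets at (197,217) and (233,263), and the screwdriver at (397,255). The side view shows the lids at (375,338) and the wide tin at (214,207). Next I measure positions from depth and rays.

```bash
cat >> h.py <<'E'
def circ(P):
    # robust algebraic circle fit in xy
    P=P[:,:2]; m=np.ones(len(P),bool)
    for _ in range(6):
        A=np.c_[2*P[m],np.ones(m.sum())]; s=np.linalg.lstsq(A,(P[m]**2).sum(1),rcond=None)[0]
        r=np.sqrt(s[2]+s[0]**2+s[1]**2); e=abs(np.hypot(*(P-s[:2]).T)-r); m=e<max(0.0015,2*np.median(e))
    return s[:2],r,m.sum()
E
python3 - <<'E'
from h import *
for n,rois in [('scene',dict(tin=(305,140,362,198),lids=(95,190,155,245),small=(205,158,245,205),lev=(278,230,305,265),coil=(285,192,305,212),ta=(188,203,205,232),tb=(222,248,245,278),sd=(385,205,408,278))),('side',dict(tin=(190,180,240,232),lids=(340,308,408,370),small=(262,242,302,294),lev=(296,180,320,215),coil=(250,212,270,232),ta=(310,272,342,298),tb=(328,226,360,244),sd=(222,142,288,168)))]:
    c=capture(n); X=cloud(c)
    for k,(a,b,e,f) in rois.items():
        Q=X[b:f,a:e].reshape(-1,3); Q=Q[~np.isnan(Q[:,0])]
        H=Q[Q[:,2]>0.006]
        print(n,k,len(H),'zfloor %.4f'%np.median(Q[Q[:,2]<0.006][:,2]),'min',H.min(0).round(3),'max',H.max(0).round(3),'ctr',((H.min(0)+H.max(0))/2).round(3))
        if k=='tin': T=H[H[:,2]>.064]; print('  rim',circ(T),len(T))
        if k=='small': T=H[H[:,2]>.079]; print('  rim',circ(T),len(T))
        if k=='lids':
            T=H[(H[:,2]>.012)&(H[:,2]<.026)]; print('  plate',T[:,:2].mean(0),circ(T),np.median(T[:,2]))
            mm=(T.min(0)+T.max(0))/2; print('  box',mm,T.max(0)-T.min(0))
            for z0,z1 in [(.03,.04),(.042,.052),(.055,.072),(.072,.09)]:
                U=H[(H[:,2]>z0)&(H[:,2]<z1)]; print('  ',z0,len(U),U.mean(0).round(4) if len(U) else'')
E
```

```text
scene tin 1472 zfloor 0.0023 min [0.317 0.172 0.006] max [0.533 0.367 0.077] ctr [0.425 0.27  0.041]
  rim (array([0.45346276, 0.25113775]), np.float64(0.047611877968132515), np.int64(206)) 259
scene lids 1707 zfloor 0.0028 min [ 0.394 -0.403  0.006] max [ 0.59  -0.242  0.085] ctr [ 0.492 -0.323  0.045]
  plate [ 0.51419762 -0.31745686] (array([ 0.50830926, -0.31828093]), np.float64(0.051274877139255146), np.int64(835)) 0.02265855803672926
  box [ 0.50687876 -0.31806355  0.01904199] [0.12226988 0.1247931  0.01391168]
   0.03 43 [ 0.5184 -0.3159  0.0356]
   0.042 120 [ 0.5104 -0.3185  0.0477]
   0.055 16 [ 0.5096 -0.3172  0.0632]
   0.072 24 [ 0.5078 -0.3176  0.0783]
scene small 1005 zfloor 0.0026 min [ 0.328 -0.103  0.006] max [0.507 0.015 0.092] ctr [ 0.418 -0.044  0.049]
  rim (array([ 0.45673458, -0.04576204]), np.float64(0.03381260330362737), np.int64(162)) 195
scene lev 281 zfloor 0.0023 min [0.606 0.059 0.006] max [0.714 0.139 0.087] ctr [0.66  0.099 0.046]
scene coil 73 zfloor 0.0027 min [0.492 0.104 0.006] max [0.55  0.16  0.029] ctr [0.521 0.132 0.017]
scene ta 163 zfloor 0.
[... 980 characters left out ...]
 zfloor -0.0002 min [ 0.418 -0.083  0.006] max [ 0.491 -0.01   0.09 ] ctr [ 0.455 -0.046  0.048]
  rim (array([ 0.45445508, -0.04692533]), np.float64(0.03371438119124797), np.int64(154)) 179
side lev 173 zfloor -0.0001 min [0.657 0.078 0.006] max [0.75  0.171 0.086] ctr [0.703 0.124 0.046]
side coil 48 zfloor 0.0002 min [0.514 0.122 0.006] max [0.534 0.142 0.025] ctr [0.524 0.132 0.015]
side ta 85 zfloor 0.0003 min [ 0.497 -0.145  0.006] max [ 0.556 -0.122  0.016] ctr [ 0.526 -0.134  0.011]
side tb 72 zfloor 0.0005 min [ 0.65  -0.068  0.006] max [ 0.706 -0.028  0.015] ctr [ 0.678 -0.048  0.011]
side sd 286 zfloor -0.0001 min [0.595 0.317 0.006] max [0.783 0.423 0.03 ] ctr [0.689 0.37  0.018]
```

Run:
```python
from h import *
a=capture('scene')['color'][180:255,90:160]; b=capture('side')['color'][300:375,335:415]
c=capture('scene')['color'][135:205,295:370]; d=capture('side')['color'][175:240,185:245]
cv2.imwrite('pics/crop1.png',np.hstack([cv2.resize(i,(390,290),interpolation=cv2.INTER_CUBIC) for i in (a,b)]))
```

```text
(no output)
```

View pics/crop1.png

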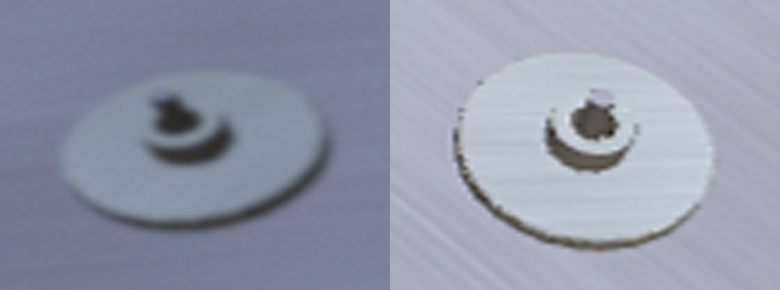

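The lids are at about (0.5065, -0.3177), with both views agreeing to about 2 mm and the post top at z≈0.078. The wide tin is at about (0.4525, 0.2506). The crop shows the lids nested and level with the post up. Next I work out the move.

```bash
cat >> h.py <<'E'
def goal(xyz,jaw=None,tilt0=True):
    """shift (tool axes) & rotvec deg to reach TCP xyz, tool straight down, jaw axis y at azimuth 'jaw' deg"""
    s=manip.read_state(); R=Ro.from_euler('xyz',s['tool_rot']).as_matrix()
    if jaw is None: jaw=np.degrees(np.arctan2(R[1,1],R[0,1]))
    y=np.array([np.cos(np.radians(jaw)),np.sin(np.radians(jaw)),0]); x=np.array([0,0,-1.]); G=np.c_[x,y,np.cross(x,y)]
    sh=R.T@(np.array(xyz)-s['eef_pos']); w=Ro.from_matrix(R.T@G).as_rotvec(degrees=True)
    print('t %.2f'%s['time_s'],'pos',s['eef_pos'].round(4),'jaw az %.1f'%np.degrees(np.arctan2(R[1,1],R[0,1])),'w %.4f'%s['grip_width'],'F',s['force'].round(1),'M',s['torque'].round(2))
    print(' shift mm',(sh*1000).round(1),'turn',w.round(1)); return sh,w
E
python3 - <<'E'
from h import *
s=manip.read_state();R=Ro.from_euler('xyz',s['tool_rot']).as_matrix();print(R.round(3))
goal([.5065,-.3177,.23],0);goal([.5065,-.3177,.23],180)
E
```

```text
[[-0.     0.274  0.962]
 [-0.     0.962 -0.274]
 [-1.    -0.     0.   ]]
t 0.45 pos [0.1714 0.601  0.2312] jaw az 74.1 w 0.0852 F [-0.1  0.3  0.5] M [-0.02 -0.03 -0.02]
 shift mm [   1.3 -791.6  574.2] turn [74.1  0.   0. ]
t 0.45 pos [0.1714 0.601  0.2312] jaw az 74.1 w 0.0852 F [-0.1  0.3  0.5] M [-0.02 -0.03 -0.02]
 shift mm [   1.3 -791.6  574.2] turn [-105.9   -0.     0. ]
```

```bash
python3 -m pendant '[[[0,-0.027,0.038],[8,0,0],0.085],[[0,-0.055,0.077],[16,0,0],0.085],[[0,-0.084,0.118],[25,0,0],0.085],[[0,-0.115,0.160],[33,0,0],0.085],[[0,-0.145,0.202],[42,0,0],0.085],[[0,-0.175,0.245],[51,0,0],0.085],[[0,-0.205,0.286],[60,0,0],0.085],[[0,-0.235,0.328],[68,0,0],0.085],[[0,-0.261,0.365],[74.1,0,0],0.085],[[0,-0.261,0.365],[74.1,0,0],0.085]]'
python3 - <<'E'
from h import *
c=capture('wrist'); cv2.imwrite('pics/w1.png',c['color']); X=cloud(c); g=c['z_map']
H=X[(X[...,2]>.062)&(X[...,2]<.078)]; H=H[np.hypot(H[:,0]-.4525,H[:,1]-.2506)<.06]
print(len(H), circ(H), H.min(0),H.max(0), np.median(X[...,2][X[...,2]<.01]))
goal([.5065,-.3177,.20],0)
print(manip.read_state()['joint_positions'].round(2))
E
```

```text
time_s: 1.7
eef_pos: [0.4532, 0.2463, 0.2315]
tool_rot: [0.788, 1.569, -0.791]
force: [0.4, 0.5, -0.4]
grip_width: 0.0852
2022 (array([0.45188466, 0.25224162]), np.float64(0.04732960455333023), np.int64(1776)) [0.40244419 0.20174666 0.06200198] [0.5015788  0.30100069 0.07142919] -0.0006095324496061113
t 1.75 pos [0.4517 0.2486 0.2314] jaw az -0.2 w 0.0851 F [ 0.9 -0.6  0.4] M [ 0.01  0.03 -0.01]
 shift mm [ 31.6  56.7 566.1] turn [-0.2  0.  -0. ]
[-0.67  0.34  0.17  1.79 -0.06  1.02 -0.48]
```

View pics/w1.png

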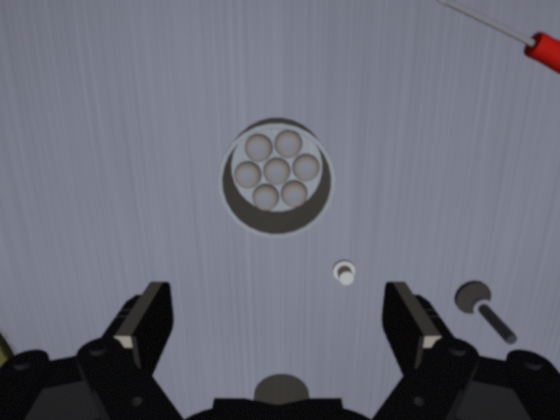

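The wrist view shows the wide tin with seven balls centred at about (277,178), and its rim measures (0.452, 0.252). Next I move to the lids.

```bash
python3 -m pendant '[[[0,0.003,0.040],[0,0,0],0.085],[[0,0.010,0.097],[0,0,0],0.085],[[0,0.016,0.155],[0,0,0],0.085],[[0,0.022,0.215],[0,0,0],0.085],[[0,0.028,0.275],[0,0,0],0.085],[[0,0.034,0.335],[0,0,0],0.085],[[0.01,0.040,0.395],[0,0,0],0.085],[[0.02,0.047,0.455],[0,0,0],0.085],[[0.03,0.054,0.515],[0,0,0],0.085],[[0.03,0.0567,0.556],[0,0,0],0.085]]' && python3 -m pendant '[[[0,0,0.005],[0,0,0],0.085],[[0,0,0.005],[0,0,0],0.085]]'
python3 - <<'E'
from h import *
c=capture('wrist'); cv2.imwrite('pics/w2.png',c['color']); X=cloud(c)
D=np.hypot(X[...,0]-.5065,X[...,1]+.3177)
H=X[(X[...,2]>.07)&(D<.03)&(X[...,2]<.1)]; print('post',len(H),H.mean(0),(H.min(0)+H.max(0))/2,np.median(H,0))
H=X[(X[...,2]>.040)&(X[...,2]<.052)&(D<.03)]; print('collar',len(H),circ(H),(H.min(0)+H.max(0))/2)
H=X[(X[...,2]>.015)&(X[...,2]<.025)&(D<.07)]; print('plate',len(H),H.mean(0),(H.min(0)+H.max(0))/2, np.ptp(H,0))
goal([.5065,-.3177,.12],0)
E
```

```text
time_s: 3.0
eef_pos: [0.5069, -0.3086, 0.2005]
tool_rot: [-2.252, 1.57, 2.458]
force: [0.1, 1.1, -0.1]
grip_width: 0.0845
time_s: 3.25
eef_pos: [0.5074, -0.312, 0.2001]
tool_rot: [-2.755, 1.569, 1.957]
force: [0.0, -0.4, -1.4]
grip_width: 0.0851
post 215 [ 0.50573164 -0.3173219   0.07670997] [ 0.50576967 -0.31818184  0.07457218] [ 0.50576889 -0.31712465  0.07719182]
collar 1169 (array([ 0.50613704, -0.31848356]), np.float64(0.016614267100400697), np.int64(984)) [ 0.5064977  -0.31859823  0.04595649]
plate 11944 [ 0.50614504 -0.3148415   0.01941287] [ 0.50638062 -0.31837352  0.01996362] [0.12116323 0.12105268 0.00992018]
t 3.30 pos [ 0.5076 -0.3113  0.2003] jaw az 0.0 w 0.0850 F [-0.4  0.1  0.5] M [0.03 0.02 0.  ]
 shift mm [80.3 -1.   6.5] turn [ 0.  -0.1  0. ]
```

View pics/w2.png

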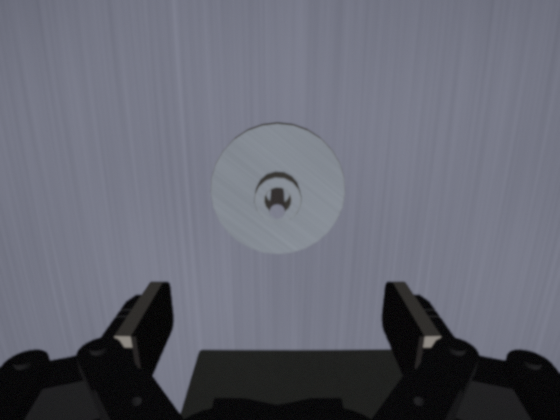

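The wrist view shows the lids centred at (278,189) with the post top at (278,211). The post is at about (0.506, -0.3175). I descend with the jaws open and partly close above the post's sides.

```bash
python3 -m pendant '[[[0.03,-0.001,0.006],[0,0,0],0.085],[[0.06,-0.0015,0.006],[0,0,0],0.085],[[0.09,-0.0015,0.006],[0,0,0],0.085],[[0.11,-0.0015,0.006],[0,0,0],0.085],[[0.11,-0.0015,0.006],[0,0,0],0.085],[[0.11,-0.0015,0.006],[0,0,0],0.085]]'
python3 - <<'E'
from h import *
for i in range(3): goal([.506,-.3176,.050],0); capture('wrist')
c=capture('wrist'); cv2.imwrite('pics/w3.png',c['color'])
c=capture('side'); cv2.imwrite('pics/s3.png',cv2.resize(c['color'][240:400,300:460],(560,560),interpolation=cv2.INTER_CUBIC))
E
```

```text
time_s: 4.05
eef_pos: [0.5069, -0.3162, 0.0914]
tool_rot: [2.786, 1.569, 1.218]
force: [-0.3, -0.5, 0.4]
grip_width: 0.0853
t 4.05 pos [ 0.5069 -0.3162  0.0914] jaw az 0.1 w 0.0853 F [-0.3 -0.5  0.4] M [-0.03 -0.    0.02]
 shift mm [41.4 -0.9  1.4] turn [ 0.1 -0.1 -0. ]
t 4.10 pos [ 0.507  -0.3166  0.0916] jaw az 0.1 w 0.0853 F [-0.1  0.7  0.5] M [ 0.03  0.03 -0.02]
 shift mm [41.6 -1.   1. ] turn [ 0.1 -0.1 -0.1]
t 4.15 pos [ 0.5068 -0.3169  0.0916] jaw az 0.1 w 0.0849 F [-0.6 -0.2  0.4] M [ 0.01  0.03 -0.03]
 shift mm [41.6 -0.9  0.7] turn [ 0.1 -0.1 -0.1]
```

View pics/w3.png

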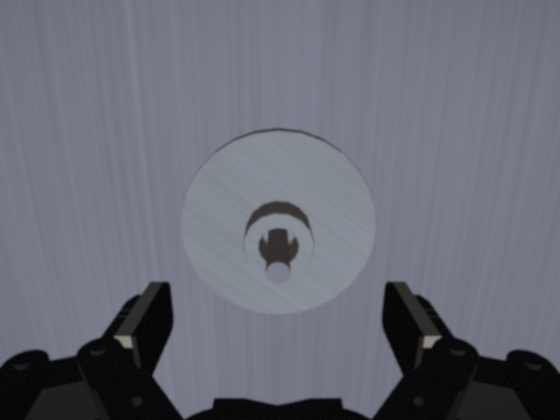

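View pics/s3.png

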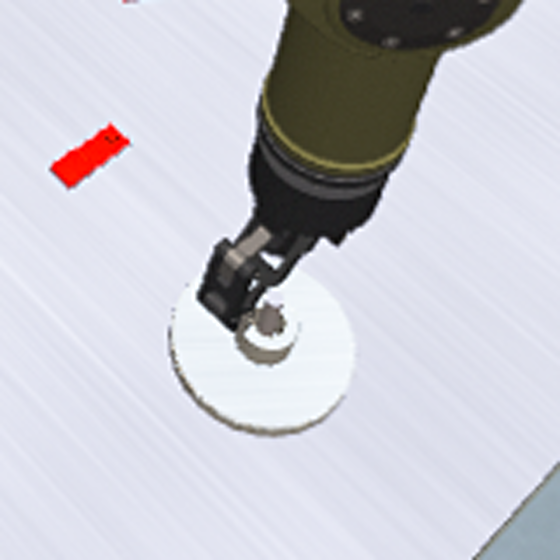

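The post top is at (278,272), centred between the fingers (midline 277), and the side crop shows the fingers straddling it. I descend and close.

```bash
python3 -m pendant '[[[0.02,0,0.001],[0,0,0],0.085],[[0.035,0,0.001],[0,0,0],0.085],[[0.0415,0,0.001],[0,0,0],0.085],[[0.0415,0,0.001],[0,0,0],0.06],[[0.0415,0,0.001],[0,0,0],0.03],[[0.0415,0,0.001],[0,0,0],0.0],[[0.0415,0,0.001],[0,0,0],0.0],[[0.0415,0,0.001],[0,0,0],0.0],[[0.0415,0,0.001],[0,0,0],0.0]]' 60
python3 - <<'E'
from h import *
for i in range(2): goal([.506,-.3176,.050],0); c=capture('wrist')
cv2.imwrite('pics/w4.png',c['color'])
E
```

```text
time_s: 5.42
eef_pos: [0.5069, -0.3182, 0.05]
tool_rot: [2.203, 1.569, 0.633]
force: [1.3, 0.7, 3.5]
grip_width: 0.0102
t 5.42 pos [ 0.5069 -0.3182  0.05  ] jaw az 0.1 w 0.0102 F [1.3 0.7 3.5] M [ 0.08 -0.11 -0.02]
 shift mm [ 0.  -0.9 -0.6] turn [ 0.1 -0.1 -0.1]
t 5.47 pos [ 0.507  -0.3182  0.05  ] jaw az 0.1 w 0.0102 F [0.8 0.1 3.2] M [ 0.08 -0.16  0.  ]
 shift mm [ 0.  -1.  -0.6] turn [ 0.1 -0.1 -0.1]
```

View pics/w4.png

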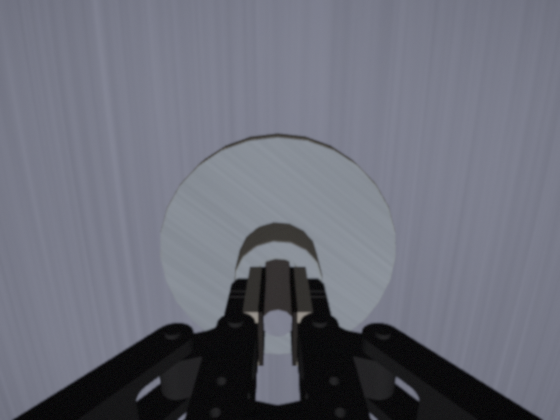

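Gripped, with the post at (278,300) between the pads. I lift gently to start.

```bash
python3 -m pendant '[[[-0.005,0,0],[0,0,0],0.0],[[-0.015,0,0],[0,0,0],0.0],[[-0.03,0,0],[0,0,0],0.0],[[-0.05,0,0],[0,0,0],0.0],[[-0.07,0,0],[0,0,0],0.0],[[-0.09,0,0],[0,0,0],0.0],[[-0.11,0,0],[0,0,0],0.0],[[-0.13,0,0],[0,0,0],0.0],[[-0.145,0,0],[0,0,0],0.0],[[-0.15,0,0],[0,0,0],0.0]]' 80
python3 - <<'E'
from h import *
for i in range(2): goal([.452,.2518,.200],0); c=capture('wrist')
cv2.imwrite('pics/w5.png',c['color'])
c=capture('side'); cv2.imwrite('pics/s5.png',c['color'])
E
```

```text
time_s: 6.78
eef_pos: [0.5069, -0.3187, 0.2013]
tool_rot: [1.705, 1.568, 0.136]
force: [0.4, -0.1, -3.6]
grip_width: 0.0096
t 6.78 pos [ 0.5069 -0.3187  0.2013] jaw az 0.1 w 0.0096 F [ 0.4 -0.1 -3.6] M [-0.03  0.04 -0.03]
 shift mm [   1.4  -54.3 -570.5] turn [ 0.1 -0.  -0.2]
t 6.83 pos [ 0.5069 -0.3186  0.2012] jaw az 0.1 w 0.0094 F [-0.2 -0.9 -3.6] M [ 0.02  0.05 -0.02]
 shift mm [   1.4  -54.3 -570.4] turn [ 0.1 -0.  -0.2]
```

View pics/w5.png

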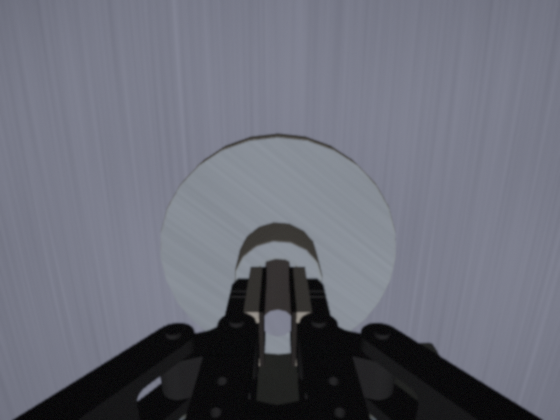

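View pics/s5.png

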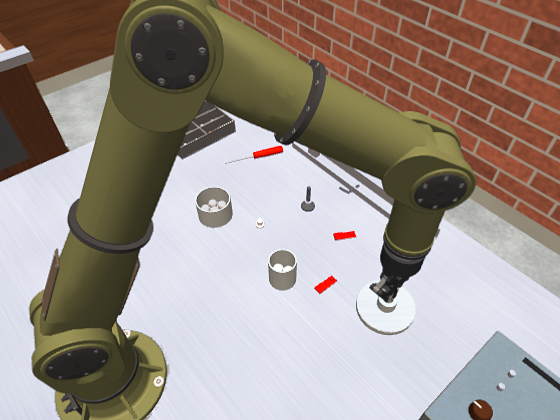

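Both lids are lifted (wrist force about 3.6 N, which matches 0.34 kg), and they hang level with no slip. I carry them to the tin.

```bash
python3 -m pendant '[[[0,-0.001,-0.010],[0,0,0],0.0],[[0,-0.003,-0.030],[0,0,0],0.0],[[0,-0.006,-0.065],[0,0,0],0.0],[[0,-0.011,-0.115],[0,0,0],0.0],[[0,-0.017,-0.175],[0,0,0],0.0],[[0,-0.022,-0.235],[0,0,0],0.0],[[0,-0.027,-0.290],[0,0,0],0.0],[[0,-0.032,-0.335],[0,0,0],0.0],[[0,-0.035,-0.365],[0,0,0],0.0],[[0,-0.036,-0.380],[0,0,0],0.0]]' && python3 -m pendant '[[[0,-0.001,-0.010],[0,0,0],0.0],[[0,-0.003,-0.03],[0,0,0],0.0],[[0,-0.005,-0.06],[0,0,0],0.0],[[0,-0.008,-0.095],[0,0,0],0.0],[[0,-0.012,-0.13],[0,0,0],0.0],[[0,-0.015,-0.155],[0,0,0],0.0],[[0,-0.018,-0.175],[0,0,0],0.0],[[0,-0.018,-0.185],[0,0,0],0.0],[[0,-0.018,-0.187],[0,0,0],0.0],[[0,-0.018,-0.187],[0,0,0],0.0]]'
python3 - <<'E'
from h import *
for i in range(2): goal([.4528,.2508,.150],0); c=capture('wrist')
cv2.imwrite('pics/w6.png',c['color'])
c=capture('side'); cv2.imwrite('pics/s6.png',cv2.resize(c['color'][140:260,140:300],(800,600),interpolation=cv2.INTER_CUBIC))
c=capture('scene'); cv2.imwrite('pics/c6.png',cv2.resize(c['color'][100:220,250:410],(800,600),interpolation=cv2.INTER_CUBIC))
E
```

```text
time_s: 8.18
eef_pos: [0.4689, 0.0645, 0.2002]
tool_rot: [2.872, 1.568, 1.307]
force: [0.2, -1.2, -3.2]
grip_width: 0.0092
time_s: 9.43
eef_pos: [0.4502, 0.2504, 0.2006]
tool_rot: [2.791, 1.569, 1.224]
force: [-1.0, -0.2, -4.2]
grip_width: 0.0092
t 9.43 pos [0.4502 0.2504 0.2006] jaw az 0.2 w 0.0092 F [-1.  -0.2 -4.2] M [-0.06  0.02  0.04]
 shift mm [50.6  2.5 -0.3] turn [ 0.2 -0.1 -0. ]
t 9.47 pos [0.4502 0.2503 0.2006] jaw az 0.2 w 0.0094 F [-0.3 -0.5 -3.3] M [ 0.01 -0.02  0.06]
 shift mm [50.6  2.5 -0.4] turn [ 0.2 -0.1 -0. ]
```

View pics/s6.png

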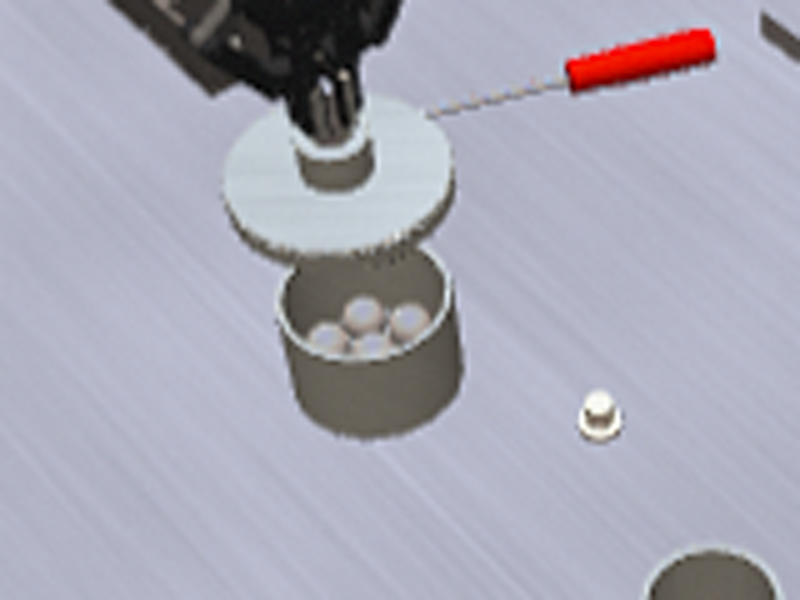

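View pics/c6.png

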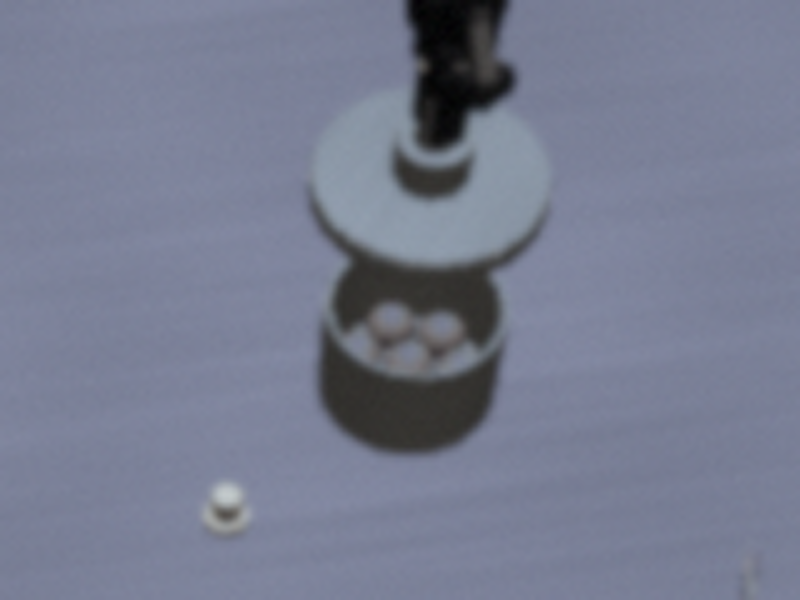

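View pics/w6.png

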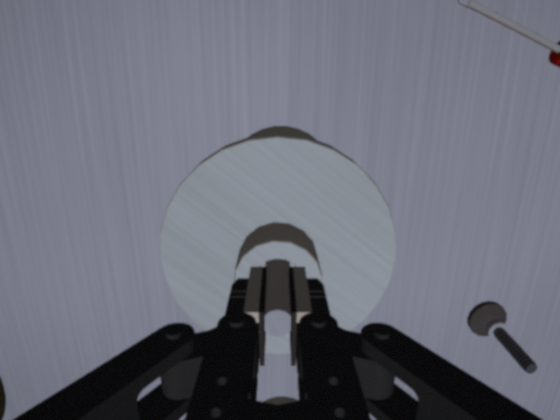

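The lids hang level above the tin in both views, with the shadow and tin roughly below. I correct by 2.5 mm in x, lower to about 25 mm above the rim, and measure lid against tin with the same cameras.

```bash
python3 -m pendant '[[[0.008,0.001,0],[0,0,0],0.0],[[0.025,0.002,0],[0,0,0],0.0],[[0.045,0.0025,0],[0,0,0],0.0],[[0.055,0.0025,0],[0,0,0],0.0],[[0.055,0.0025,0],[0,0,0],0.0],[[0.055,0.0025,0],[0,0,0],0.0]]'
python3 - <<'E'
from h import *
s=goal([.4528,.2508,.108],0)
for n in ['scene','side','wrist']:
    c=capture(n); X=cloud(c); cv2.imwrite(f'pics/{n}7.png',c['color'])
    D=np.hypot(X[...,0]-.452,X[...,1]-.251)
    P=X[(D<.075)&(X[...,2]>.107)&(X[...,2]<.124)]; print(n,'plate',len(P),((P.min(0)+P.max(0))/2).round(4),np.ptp(P,0).round(3), 'z',np.median(P[:,2]))
    A=np.c_[P[:,:2]-P[:,:2].mean(0),np.ones(len(P))]; q=P[abs(P[:,2]-np.median(P[:,2]))<.003]; 
    A=np.c_[q[:,:2]-q[:,:2].mean(0),np.ones(len(q))]; print('   slope',np.linalg.lstsq(A,q[:,2],rcond=None)[0][:2].round(4))
    P=X[(D<.056)&(X[...,2]>.01)&(X[...,2]<.06)&(D>.047)]; print('  tin wall',len(P),circ(P) if len(P)>30 else '')
    P=X[(D<.06)&(X[...,2]>.065)&(X[...,2]<.075)]; print('  tin rim',len(P),circ(P) if len(P)>30 else '')
E
```

```text
time_s: 10.38
eef_pos: [0.4531, 0.2509, 0.1462]
tool_rot: [2.612, 1.568, 1.045]
force: [0.4, -0.4, -4.2]
grip_width: 0.0099
t 10.38 pos [0.4531 0.2509 0.1462] jaw az 0.2 w 0.0099 F [ 0.4 -0.4 -4.2] M [-0.02 -0.02  0.01]
 shift mm [38.2 -0.3  0.2] turn [ 0.2 -0.1 -0.1]
scene plate 1098 [0.4522 0.2498 0.1155] [0.125 0.12  0.017] z 0.11813329880480117
   slope [0.0012 0.0001]
  tin wall 378 (array([0.45208768, 0.25171428]), np.float64(0.04940969301986464), np.int64(312))
  tin rim 107 (array([0.45302708, 0.25085857]), np.float64(0.0480248601783912), np.int64(88))
side plate 952 [0.4527 0.2492 0.1155] [0.122 0.122 0.017] z 0.1158739543967674
   slope [0.002  0.0017]
  tin wall 358 (array([0.45197582, 0.25076682]), np.float64(0.0489389629227781), np.int64(288))
  tin rim 84 (array([0.4517561 , 0.24962097]), np.float64(0.04769140516967272), np.int64(63))
wrist plate 29334 [0.4521 0.2505 0.1155] [0.121 0.122 0.017] z 0.115621975173981
   slope [0.0021 0.0011]
  tin wall 0 
  tin rim 0
```

View pics/side7.png

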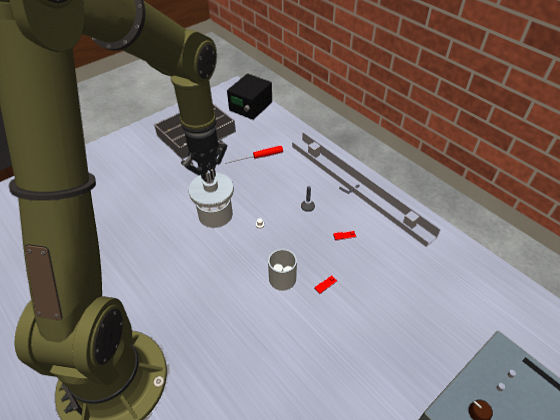

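The lid plate sits about 1 to 1.5 mm short of the tin axis in y, and all three cameras agree. I correct by 1 mm while lowering, then check before the last millimetres.

```bash
python3 -m pendant '[[[0.005,0,-0.001],[0,0,0],0.0],[[0.012,0,-0.001],[0,0,0],0.0],[[0.02,0,-0.001],[0,0,0],0.0],[[0.026,0,-0.001],[0,0,0],0.0],[[0.030,0,-0.001],[0,0,0],0.0],[[0.030,0,-0.001],[0,0,0],0.0],[[0.030,0,-0.001],[0,0,0],0.0]]'
python3 - <<'E'
from h import *
s=goal([.4528,.2518,.108],0)
E
```

```text
time_s: 11.4
eef_pos: [0.4532, 0.2522, 0.1164]
tool_rot: [2.554, 1.567, 0.987]
force: [-0.2, -0.7, -3.8]
grip_width: 0.0094
t 11.40 pos [0.4532 0.2522 0.1164] jaw az 0.2 w 0.0094 F [-0.2 -0.7 -3.8] M [-0.03  0.02  0.05]
 shift mm [ 8.4 -0.4  0.4] turn [ 0.2 -0.2 -0.1]
```

```bash
python3 -m pendant '[[[0.002,0,0],[0,0,0],0.0],[[0.004,0,0],[0,0,0],0.0],[[0.005,0,0],[0,0,0],0.0],[[0.006,0,0],[0,0,0],0.0],[[0.006,0,0],[0,0,0],0.0]]'
python3 - <<'E'
from h import *
s=goal([.4528,.2518,.108],0)
E
```

```text
time_s: 12.02
eef_pos: [0.4532, 0.2521, 0.1104]
tool_rot: [2.562, 1.567, 0.995]
force: [0.6, 0.5, -3.8]
grip_width: 0.0096
t 12.03 pos [0.4532 0.2521 0.1104] jaw az 0.2 w 0.0096 F [ 0.6  0.5 -3.8] M [-0.04  0.01  0.02]
 shift mm [ 2.4 -0.4  0.3] turn [ 0.2 -0.2 -0.1]
```

```bash
python3 -m pendant '[[[0.001,0,0],[0,0,0],0.0],[[0.0015,0,0],[0,0,0],0.0],[[0.002,0,0],[0,0,0],0.0],[[0.002,0,0],[0,0,0],0.0]]'; python3 -m pendant '[[[0.0005,0,0],[0,0,0],0.0],[[0.001,0,0],[0,0,0],0.0],[[0.001,0,0],[0,0,0],0.0]]'
python3 - <<'E'
from h import *
goal([.4528,.2518,.108],0)
for n in ['scene','side','wrist']:
    c=capture(n); X=cloud(c)
    D=np.hypot(X[...,0]-.452,X[...,1]-.251)
    P=X[(D<.06)&(D>.025)&(X[...,2]>.068)&(X[...,2]<.09)]; print(n,np.median(P[:,2]))
E
```

```text
time_s: 12.52
eef_pos: [0.4532, 0.2521, 0.1083]
tool_rot: [2.555, 1.567, 0.988]
force: [0.4, 0.5, -2.9]
grip_width: 0.0093
time_s: 12.9
eef_pos: [0.4534, 0.2522, 0.108]
tool_rot: [2.518, 1.567, 0.951]
force: [-1.2, -1.4, 5.5]
grip_width: 0.0094
t 12.90 pos [0.4534 0.2522 0.108 ] jaw az 0.2 w 0.0094 F [-1.2 -1.4  5.5] M [-0.15  0.46  0.01]
 shift mm [ 0.  -0.6  0.4] turn [ 0.2 -0.2 -0.1]
scene 0.08024717149491556
side 0.07788770412088804
wrist 0.07736498477395812
```

Contact with the flange comes at TCP z=0.108, as predicted for home, and the plate top is at 0.078, also the home value. I release.

```bash
python3 -m pendant '[[[-0.0005,0,0],[0,0,0],0.012],[[-0.0005,0,0],[0,0,0],0.02],[[-0.0005,0,0],[0,0,0],0.04],[[-0.0005,0,0],[0,0,0],0.07],[[-0.0005,0,0],[0,0,0],0.085],[[-0.0005,0,0],[0,0,0],0.085],[[-0.0005,0,0],[0,0,0],0.085],[[-0.0005,0,0],[0,0,0],0.085]]'
python3 - <<'E'
from h import *
goal([.4528,.2518,.080],0)
for n in ['scene','side','wrist']:
    c=capture(n); X=cloud(c); cv2.imwrite(f'pics/{n}8.png',c['color'])
    D=np.hypot(X[...,0]-.452,X[...,1]-.251)
    P=X[(D<.075)&(X[...,2]>.068)&(X[...,2]<.085)]; print(n,'plate',len(P),((P.min(0)+P.max(0))/2).round(4),np.ptp(P,0).round(3), 'z',np.median(P[:,2]))
    q=P[abs(P[:,2]-np.median(P[:,2]))<.003]; A=np.c_[q[:,:2]-q[:,:2].mean(0),np.ones(len(q))]; print('   slope',np.linalg.lstsq(A,q[:,2],rcond=None)[0][:2].round(4))
    P=X[(D<.03)&(X[...,2]>.098)&(X[...,2]<.107)]; print('  collar',len(P),((P.min(0)+P.max(0))/2).round(4))
    P=X[(D<.015)&(X[...,2]>.128)&(X[...,2]<.145)]; print('  post',len(P),P.mean(0).round(4) if len(P) else'', np.median(P[:,2]) if len(P) else '')
    P=X[(D<.056)&(X[...,2]>.01)&(X[...,2]<.055)&(D>.045)]; print('  tin wall',len(P),circ(P) if len(P)>30 else '')
E
```

```text
time_s: 14.05
eef_pos: [0.4534, 0.2522, 0.1085]
tool_rot: [2.515, 1.567, 0.948]
force: [-0.1, -0.5, -1.0]
grip_width: 0.0848
t 14.05 pos [0.4534 0.2522 0.1085] jaw az 0.2 w 0.0848 F [-0.1 -0.5 -1. ] M [ 0.02 -0.07  0.  ]
 shift mm [28.5 -0.6  0.5] turn [ 0.2 -0.2 -0.1]
scene plate 975 [0.4523 0.2516 0.0766] [0.124 0.122 0.017] z 0.08009956206849358
   slope [-0.002   0.0006]
  collar 60 [0.4526 0.2422 0.1026]
  post 8 [0.4555 0.2493 0.1356] 0.13649095724183397
  tin wall 289 (array([0.4523864 , 0.25171823]), np.float64(0.04910031825166564), np.int64(231))
side plate 925 [0.4514 0.2516 0.0766] [0.121 0.124 0.016] z 0.07776350405804715
   slope [0.0016 0.0043]
  collar 96 [0.4516 0.252  0.1025]
  post 18 [0.4517 0.2508 0.1343] 0.13485294082997096
  tin wall 292 (array([0.45198246, 0.25146579]), np.float64(0.04936425351780304), np.int64(229))
wrist plate 33366 [0.4523 0.2519 0.0766] [0.121 0.122 0.017] z 0.0773521172951743
   slope [-0.0006 -0.0002]
  collar 3754 [0.4523 0.2533 0.1025]
  post 997 [0.4522 0.2542 0.1342] 0.13509762234531808
  tin wall 0
```

View pics/wrist8.png

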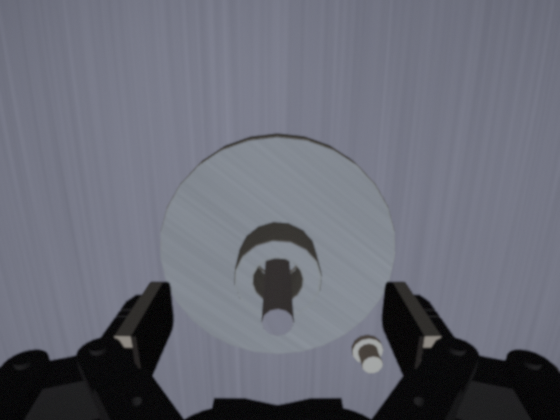

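View pics/scene8.png

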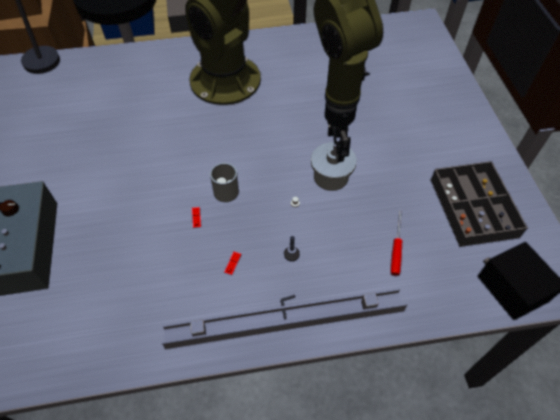

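The wrist view shows the plate centred at (278,243), the collar at (278,270) between the fingers and the post at (278,320). The cover is level at home height and the tin has not moved. I lower around the collar, stopping 2 mm above the plate.

```bash
python3 -m pendant '[[[0.005,0,0],[0,0,0],0.085],[[0.013,0,0],[0,0,0],0.085],[[0.021,0,0],[0,0,0],0.085],[[0.026,0,0],[0,0,0],0.085],[[0.028,0,0],[0,0,0],0.085],[[0.028,0,0],[0,0,0],0.085]]' 40
python3 - <<'E'
from h import *
goal([.4528,.2518,.080],0)
c=capture('wrist'); cv2.imwrite('pics/w9.png',c['color'])
c=capture('side'); cv2.imwrite('pics/s9.png',cv2.resize(c['color'][130:240,150:280],(780,600),interpolation=cv2.INTER_CUBIC))
E
```

```text
time_s: 14.95
eef_pos: [0.4535, 0.2523, 0.0804]
tool_rot: [2.521, 1.567, 0.954]
force: [0.3, 0.1, 0.4]
grip_width: 0.0852
t 14.95 pos [0.4535 0.2523 0.0804] jaw az 0.2 w 0.0852 F [0.3 0.1 0.4] M [0.02 0.04 0.05]
 shift mm [ 0.4 -0.7  0.5] turn [ 0.2 -0.2 -0.1]
```

View pics/w9.png

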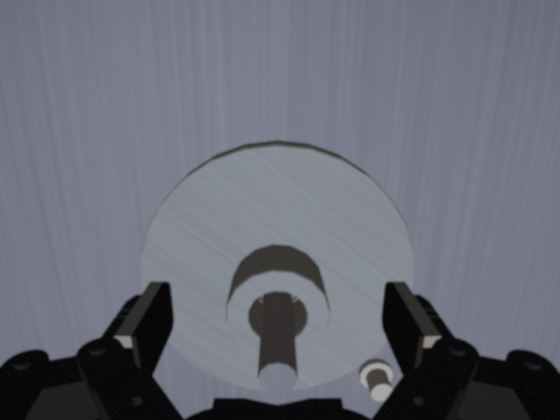

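View pics/s9.png

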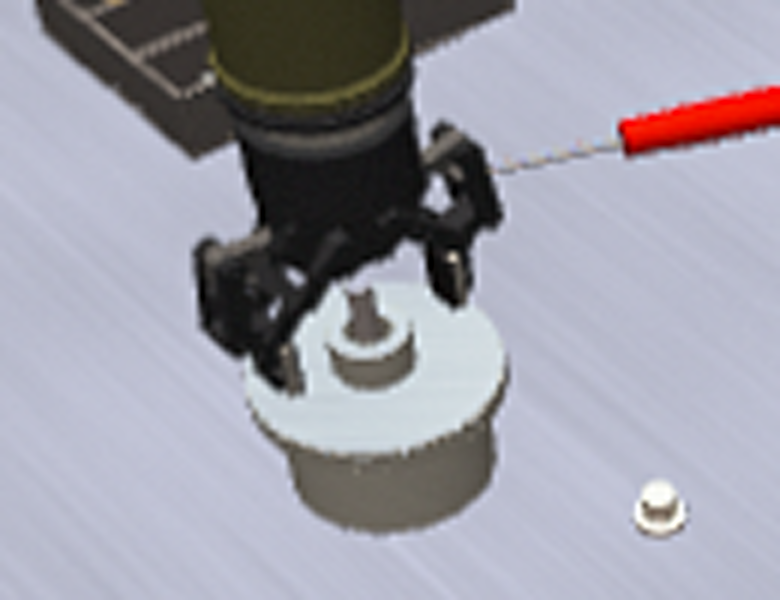

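The collar at (278,305) is centred between the fingers, the post top is at (278,377) and clear, and the open tips stand above the plate. I close most of the way first.

```bash
python3 -m pendant '[[[0,0,0],[0,0,0],0.07],[[0,0,0],[0,0,0],0.055],[[0,0,0],[0,0,0],0.048],[[0,0,0],[0,0,0],0.048],[[0,0,0],[0,0,0],0.048]]' 40
python3 - <<'E'
from h import *
goal([.4528,.2518,.080],0)
c=capture('wrist'); cv2.imwrite('pics/w10.png',c['color'])
c=capture('side'); cv2.imwrite('pics/s10.png',cv2.resize(c['color'][150:240,160:270],(780,600),interpolation=cv2.INTER_CUBIC))
E
```

```text
time_s: 15.68
eef_pos: [0.4536, 0.2524, 0.0807]
tool_rot: [2.479, 1.566, 0.912]
force: [0.5, 0.3, -0.1]
grip_width: 0.0482
t 15.68 pos [0.4536 0.2524 0.0807] jaw az 0.2 w 0.0482 F [ 0.5  0.3 -0.1] M [-0.03 -0.05 -0.02]
 shift mm [ 0.7 -0.8  0.6] turn [ 0.2 -0.2 -0.2]
```

View pics/w10.png

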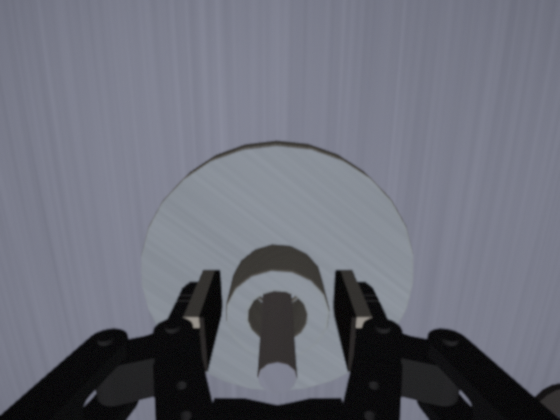

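View pics/s10.png

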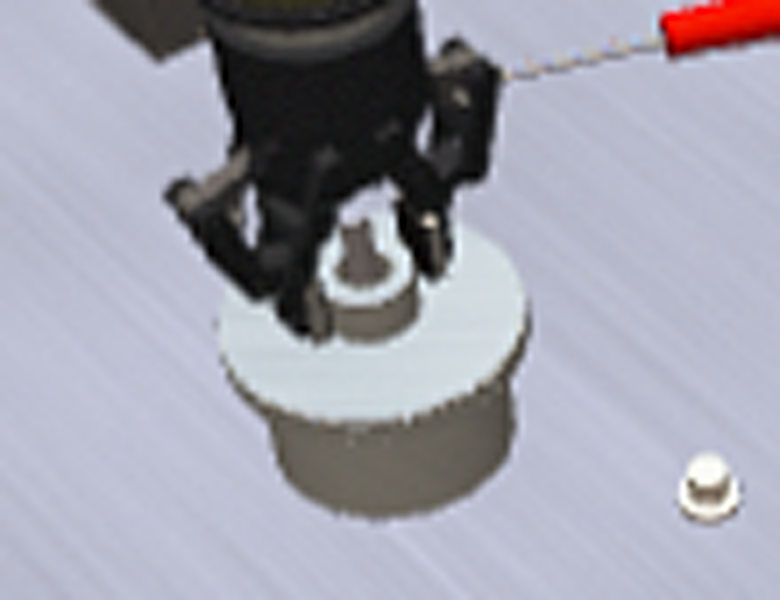

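The pads flank the collar evenly, with gaps of about 8 px left and 7 px right, and the tips are just above the plate. I close on the collar.

```bash
python3 -m pendant '[[[0,0,0],[0,0,0],0.042],[[0,0,0],[0,0,0],0.036],[[0,0,0],[0,0,0],0.03],[[0,0,0],[0,0,0],0.03],[[0,0,0],[0,0,0],0.03]]' 50
python3 - <<'E'
from h import *
goal([.4528,.2518,.080],0)
c=capture('wrist'); cv2.imwrite('pics/w11.png',c['color'])
E
```

```text
time_s: 16.4
eef_pos: [0.4536, 0.2524, 0.0811]
tool_rot: [2.482, 1.566, 0.915]
force: [-1.7, -0.8, 5.2]
grip_width: 0.0388
t 16.40 pos [0.4536 0.2524 0.0811] jaw az 0.2 w 0.0388 F [-1.7 -0.8  5.2] M [-0.14  0.35  0.01]
 shift mm [ 1.1 -0.8  0.6] turn [ 0.2 -0.2 -0.2]
```

View pics/w11.png

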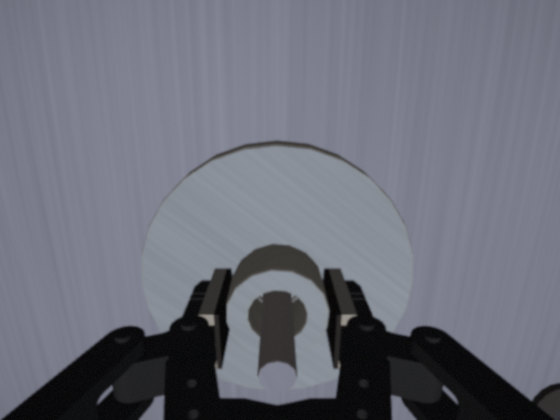

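Gripped on the collar (0.0388 m), with the post still upright between the fingers. I lift straight up, slowly at first.

```bash
python3 -m pendant '[[[-0.002,0,0],[0,0,0],0.03],[[-0.006,0,0],[0,0,0],0.03],[[-0.012,0,0],[0,0,0],0.03],[[-0.020,0,0],[0,0,0],0.03],[[-0.020,0,0],[0,0,0],0.03]]'
python3 - <<'E'
from h import *
goal([.4536,.2524,.183],0)
c=capture('side'); cv2.imwrite('pics/s12.png',cv2.resize(c['color'][140:240,150:280],(780,600),interpolation=cv2.INTER_CUBIC))
E
```

```text
time_s: 17.08
eef_pos: [0.454, 0.2525, 0.1019]
tool_rot: [2.39, 1.565, 0.823]
force: [-1.1, -0.2, -1.9]
grip_width: 0.0389
t 17.07 pos [0.454  0.2525 0.1019] jaw az 0.2 w 0.0389 F [-1.1 -0.2 -1.9] M [-0.04  0.02  0.01]
 shift mm [-81.1  -0.1  -0.2] turn [ 0.2 -0.3 -0.2]
```

View pics/s12.png

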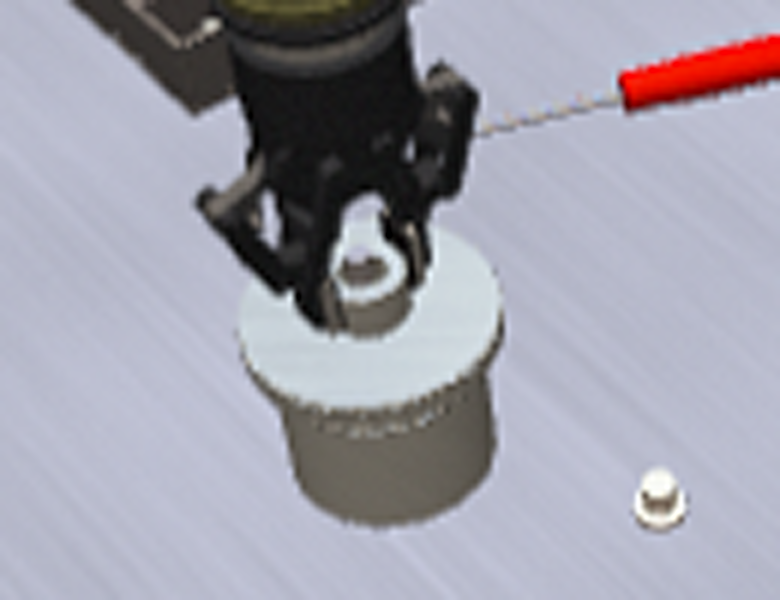

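Only the cover is carried (1.9 N, about 0.16 kg), and the post has sunk within the collar. I continue to 10 cm and trim out the 0.3° tilt.

```bash
python3 -m pendant '[[[-0.005,0,0],[0,0,0],0.03],[[-0.015,0,0],[0,0,0],0.03],[[-0.03,0,0],[0,0,0],0.03],[[-0.045,0,0],[0,-0.3,-0.2],0.03],[[-0.06,0,0],[0,-0.3,-0.2],0.03],[[-0.072,0,0],[0,-0.3,-0.2],0.03],[[-0.080,0,0],[0,-0.3,-0.2],0.03],[[-0.081,0,0],[0,-0.3,-0.2],0.03],[[-0.081,0,0],[0,-0.3,-0.2],0.03],[[-0.081,0,0],[0,-0.3,-0.2],0.03]]'
python3 - <<'E'
from h import *
goal([.4536,.2524,.183],0)
for n in ['scene','side','wrist']:
    c=capture(n); X=cloud(c); cv2.imwrite(f'pics/{n}13.png',c['color'])
    D=np.hypot(X[...,0]-.452,X[...,1]-.252)
    P=X[(D<.075)&(X[...,2]>.165)&(X[...,2]<.19)&(D>.028)]; print(n,'cover',len(P),((P.min(0)+P.max(0))/2).round(4), 'z',np.median(P[:,2]))
    q=P[abs(P[:,2]-np.median(P[:,2]))<.003]; A=np.c_[q[:,:2]-q[:,:2].mean(0),np.ones(len(q))]; print('   slope',np.linalg.lstsq(A,q[:,2],rcond=None)[0][:2].round(4))
    P=X[(D<.056)&(X[...,2]>.069)&(X[...,2]<.085)&(D>.01)]; print('  flange',len(P),np.median(P[:,2]) if len(P) else '', ((P.min(0)+P.max(0))/2).round(4) if len(P) else '')
    P=X[(D<.056)&(X[...,2]>.01)&(X[...,2]<.055)&(D>.045)]; print('  tin wall',len(P),circ(P) if len(P)>30 else '')
c=cv2.imread('pics/side13.png'); cv2.imwrite('pics/s13.png',cv2.resize(c[120:240,140:300],(800,600),interpolation=cv2.INTER_CUBIC))
E
```

```text
time_s: 18.38
eef_pos: [0.4532, 0.252, 0.182]
tool_rot: [-0.383, 1.569, -1.95]
force: [-0.5, 0.4, -1.3]
grip_width: 0.0387
t 18.38 pos [0.4532 0.252  0.182 ] jaw az 0.2 w 0.0387 F [-0.5  0.4 -1.3] M [ 0.02 -0.01 -0.01]
 shift mm [-1.   0.4 -0.4] turn [0.2 0.1 0. ]
scene cover 1015 [0.454  0.2511 0.1772] z 0.18071121353930858
   slope [-0.0047 -0.0045]
  flange 657 0.07631732102086337 [0.4585 0.252  0.0764]
  tin wall 361 (array([0.45244029, 0.25156654]), np.float64(0.04914513500048376), np.int64(303))
side cover 842 [0.4524 0.2467 0.1775] z 0.17846121821719085
   slope [-0.004  -0.0015]
  flange 614 0.07378708856313096 [0.4518 0.251  0.0746]
  tin wall 348 (array([0.45173907, 0.25088181]), np.float64(0.04885259331182711), np.int64(280))
wrist cover 31893 [0.4518 0.2515 0.1775] z 0.17823236419181526
   slope [-0.0038 -0.0054]
  flange 124 0.07311240274985586 [0.4522 0.3006 0.0723]
  tin wall 425 (array([0.4519155 , 0.25128747]), np.float64(0.04976805608200631), np.int64(425))
```

View pics/s13.png

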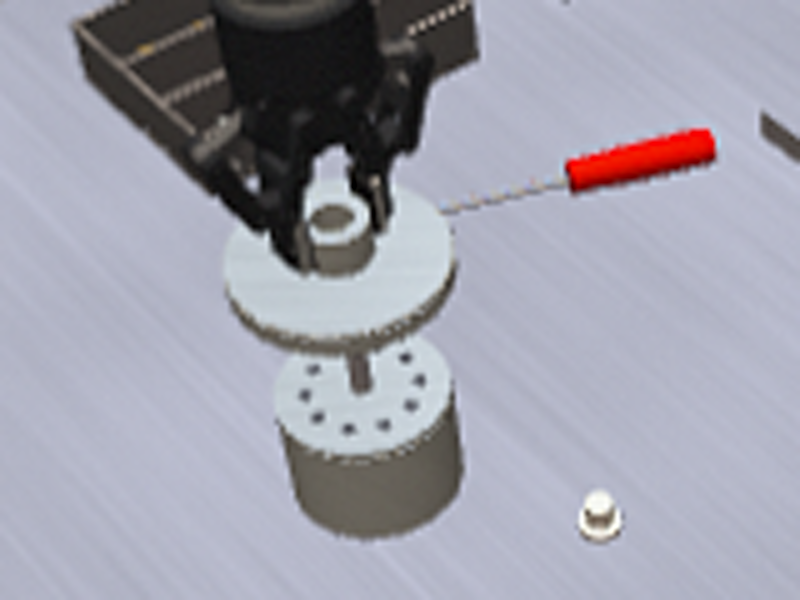

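View pics/scene13.png

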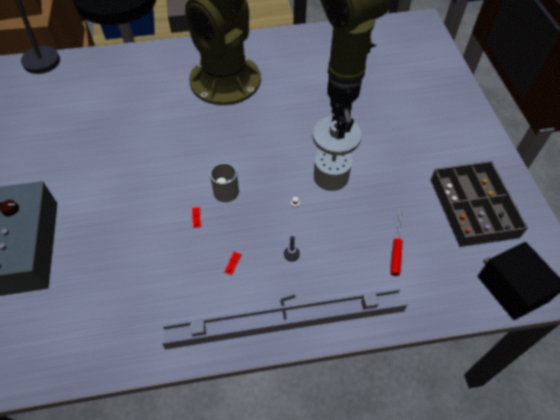

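The cover is lifted 100 mm and held level. The vented lid is seated flush (flange top at 0.074, the home value) and the tin has not moved. I settle with a short hold and hand in.

```bash
python3 -m pendant '[[[0,0,0],[0,0,0],0.03],[[0,0,0],[0,0,0],0.03],[[0,0,0],[0,0,0],0.03],[[0,0,0],[0,0,0],0.03]]'
python3 - <<'E'
from h import *
goal([.4536,.2524,.183],0); print(abs(manip.read_state()['qvel']).max())
print(manip.hand_in())
E
```

```text
time_s: 19.02
eef_pos: [0.4533, 0.252, 0.1822]
tool_rot: [-0.231, 1.569, -1.798]
force: [-0.6, 0.6, -0.9]
grip_width: 0.0385
t 19.02 pos [0.4533 0.252  0.1822] jaw az 0.2 w 0.0385 F [-0.6  0.6 -0.9] M [-0.03 -0.1   0.02]
 shift mm [-0.8  0.3 -0.4] turn [0.2 0.1 0. ]
0.0018162337951289818
the job is handed in; nothing more can be done
None
```

The job is done and handed in at 19.0 s. I picked up both lids together by the post and lowered them onto the wide tin until the flange touched its rim, then let go. I then took the cover by its collar and lifted it straight up, and the arm still holds it above the tin.

**Last checks**
- **Inner lid:** the flange top is at 74 mm in the side and wrist views, which is the home height. The scene camera read 76 mm, but it reads about 2.4 mm high on the bench itself.
- **Cover:** it was lifted about 100 mm and is level to within about 0.4°. The arm was still when I handed in. The wrist force was 1.9 N early in the lift, about right for the cover alone, and 0.9–1.3 N at the end, within sensor noise.
- **Tin and other things:** the tin is within about 1 mm of where it started, and the other things look undisturbed in the final views.
- **Disagreement:** the side view's extents put the cover centre about 5 mm off in y, probably because the gripper hid part of it. The scene and wrist views have it centred over the tin to about 2 mm.

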